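Tip a casting onto the parallels and drive out its bush

ROBOT

A 6-joint arm with a two-finger parallel gripper is mounted at the origin on a cart in front of the work surface, level with it; the furniture and walls round the work are solid. World frame = base frame: x ahead of the robot, y to its left, z up, the work surface at z = 0. Lengths are in mm, angles in rad, forces in N, time in s.
With the tool pointing down it reaches from about 350 to 775 mm from the base axis. Payload 7.3 kg.
Tool frame: the origin (TCP) lies at the very end of the fingers, on their centre line; the grasp point (between the pads) lies 19 mm behind it (bot.grasp_offset is the distance from the TCP to the grasp point, in mm); z points along the fingers, y is the direction in which the jaws open and shut (so a half turn about z gives the same grasp; the last joint's range is limited). The gripper opens to 92 mm and grips with 3 to 60 N. Pads are 19 mm wide; open, the fingers measure 130 mm over their backs; the gripper's body (75 mm by 190 mm) begins 47 mm behind the grasp point.
Start: joints at [-1.411, 0.342, 1.524, -0, 1.275, -0.146], TCP at [158.077, -500.656, 226.741] pointing down, gripper open.
Joint ranges: [-2.53, 2.53], [-0.77, 2.02], [0.04, 2.7], [-1, 4.14], [0.28, 2.66], [-3.11, 3.11]. Speed limits (rad/s): [2.57, 2.57, 3.14, 3.14, 3.14, 3.14].

INTERFACE

Orientations are given as [roll, pitch, yaw] about the fixed x, y, z axes, in that order (R = Rz(yaw) Ry(pitch) Rx(roll)).
In Python, from plant import bot gives the robot as it stands.
- The arm moves only by the tool servo_tool, never from a script. Its arguments are lists of equal length, an entry for each row: "angular": the turn, a rotation vector about the world's x, y, z in degrees, a list of three; "slide": the shift along the world's x, y, z in mm, a list of three; "grip": the opening, from -1 (shut) to 1 (fully open), so that 0 is half open. In form: {"angular": [[ax, ay, az], ...], "slide": [[dx, dy, dz], ...], "grip": [grip, ...]}. A call has 1 to 10 rows; each row is the pose to reach, as a shift and turn from the pose commanded when the call began; what a row does not reach only later rows make up. A row lasts 1/12 s, in which the tool goes at most 41.7 mm and 7.16 degrees, less where a joint would pass 70% of its speed; a pose out of reach is approached as far as the arm can. A call with a gripper value outside its range is refused whole. The fingers move at their own pace and stop on an object; the grip force is fixed at half the most. Time passes only in rows, so rows that repeat a pose let the fingers close. It gives the time, the measured TCP pose, the force and the opening at its end, in the units of the state.
- bot.get_obs(): the state, without advancing time (a new reading comes with each control period).
- bot.capture(name): name is "scene" or "side" or "wrist"; returns a dict with "img" (384x512x3 uint8, blue, green, red), "range_z" (384x512 float32, mm along the optical axis (not along the pixel's ray), 0 where there is no reading), "fov_y" (degrees; the focal length in pixels is half the picture's height over the tangent of half this angle, whatever the lens; pixels are square), "cx", "cy" (the principal point, pixels), "R" (3x3) and "t" (3): a world point X has camera coordinates R X + t; the wrist camera has in their place "T_tool_cam" (4x4, takes a point from camera to tool coordinates, whose origin is the TCP and whose axes are the flange's). Camera axes: x right, y down, z forward; pixel columns grow to the right and rows downward; lengths in mm; the calibration is good to about 2 mm. A picture is of the moment at which its call begins: read the wrist's pose just before it.
- bot.close_job(): hands the job in, once; it reports no verdict.
The state is a dict: "time": time; "joint_positions": joint angles; "dq": joint speeds; "tau": joint torques, N m; "tool_pos": TCP position; "tcp_rot": TCP orientation; "contact_force": force on the tool from outside, world axes, zero at the start; "moment": the same for the moment, N m; "grip_width": finger opening in mm.
Only numpy, scipy, OpenCV 4.12 (cv2) and the standard library are available. Lean on these libraries where they do the work, as an engineer would, in place of code of your own. Each camera call takes 0.05 s, during which the arm holds its last target.

TASK

Push the green casting against the low dark stop bar of the stand and tip it over the bar, without lifting it, so that it lies on the two steel parallels with its red-headed drift pin on top. Slide it along the parallels squarely up to the blue rear stop, then press the drift pin straight down until its head sits against the casting and the bush comes out underneath. Leave the other things on the bench where they are.

Things in the scene. Friction and masses are not known exactly. Their poses are not given: they have to be found in the camera images.
- stand: fixed stand. Origin: bench level, middle of the stop bar's FRONT face; x = tipping direction (over the bar, along the parallels, roughly to the robot's left), z up. Dark stop bar: x 0 to 20 mm, 200 mm wide, 14 mm high. Two bright parallels: x 20 to 190 mm, 14 mm high, 24 mm wide, centred at y -44 and +44 mm (gap 64 mm). Blue rear stop: x 183 to 227 mm, 46 mm high, 150 mm wide
- casting: loose hollow green box casting, 92 (x) x 120 (y) x 150 mm (z), about 0.75 kg, too wide to grip. Origin: centre of the underside it first stands on; z up and x towards the stop bar (within 15 degrees) at the start. Its front face (x = -46 mm) carries the drift pin at its centre (z = 75 mm). Slippery (friction 0.25): pushed on the front up to 115 mm high it slides upright on the open bench
- drift_head (a point): centre of the outer face of the drift pin's red mushroom head, 26 mm across and 6 mm thick, on a 14 mm steel shank. At the start this outer face stands 18 mm proud of the casting's front face
- drift (a joint): how far the drift pin is pushed into the casting (m): 0 at the start, 0.012 when its head is against the casting. It does not spring back, and takes about 8 N to move plus 30 N per m/s
- back_face (a point): mouth of the bore at the centre of the casting's back face (casting x = +46 mm, z = 75 mm), where the brass bush, 22 mm across, is flush at the start. This face must end down on the parallels, 14 mm above the bench. With the casting lying against the rear stop this point is at x = 108 mm of the stand. Sliding the lying casting takes 2 to 7 N (the bar is knurled)
- leading_edge (a point): middle of the casting's lower back edge (casting x = +46 mm, z = 0), which meets the stop bar. A push of 4 to 8 N, 120 to 135 mm above the bench, then tips the casting; it passes balance at about 40 degrees, when the pushed point has gone some 70 mm, and falls onto the parallels by itself, sliding back so that this edge ends 20 to 60 mm before the bar's front. Lying, its top is 106 mm high
- tin: bystander: open green tin, 75 mm across, 94 mm high, left of the stand
- case: bystander: grey-green tool case 106 x 162 x 45 mm, to the right at the back
- pine: bystander: pine offcut 60 x 120 x 34 mm, at the left
- orange: bystander: orange blade case 72 x 215 x 35 mm, far right
- screwdriver: bystander: screwdriver 222 mm long, lying at the right
- nut_a: bystander: hexagon nut 28 x 32 x 13 mm, lying at the left near the front edge

How it is judged:
By the outcome, as a careful person would: the job done as asked, in the order asked, and still so for the second after the job is handed in, with the robot touching nothing.
It also fails if it takes over 54 s, if anything falls off the work surface, if the arm or the gripper's body presses on something with over 40 N, if the wrist force passes 120 N, or if a joint passes its speed limit or range.

## Working session

There is one attempt and no reset: what is moved stays moved. The work goes in short steps, Python scripts to look and compute and a tool call to move; the robot and the scene stay as the last step left them, time stands still between calls to the robot, and variables do not carry over. Pictures are saved under pics/ and viewed, and the job is handed in when it is done.

Besides the shell and the picture viewer there is one more tool, called after ">>>" by a JSON object that holds its "name" and its "arguments", one argument or row to a line. servo_tool: Moves the arm, as the interface text tells. Its arguments: {"type":"object","properties":{"angular":{"type":"array","items":{"type":"array","items":{"type":"number"}}},"slide":{"type":"array","items":{"type":"array","items":{"type":"number"}}},"grip":{"type":"array","items":{"type":"number"}}},"required":["angular","slide","grip"]}

```bash
mkdir -p pics; ls
python3 - <<'E'
from plant import bot
import cv2,pickle
print(bot.get_obs())
for n in ("scene","side"):
    c=bot.capture(n); cv2.imwrite(f"pics/{n}0.png",c["img"]); pickle.dump(c,open(f"{n}0.pkl","wb"))
    print(n,c["fov_y"],c["cx"],c["cy"],c["R"],c["t"])
E
```

```text
pics
{'time': 0.0, 'joint_positions': array([-1.41097935e+00,  3.42730967e-01,  1.52504847e+00, -1.35899826e-05,
        1.27538978e+00, -1.46011922e-01]), 'dq': array([-1.88817921e-04, -3.43421265e-04, -1.40450552e-03, -1.77774139e-05,
        4.96627707e-04, -4.89725214e-04]), 'tau': array([ 8.96060264e-04, -4.31234372e+01, -2.44217134e+01,  7.18402304e-02,
        5.59386739e-02, -1.10054689e-04]), 'tool_pos': array([ 158.01265252, -500.21604451,  226.02971069]), 'tcp_rot': array([-3.14003098e+00, -2.16522993e-04,  3.05832701e-01]), 'contact_force': array([-0.24924704, -0.37036501,  0.84924675]), 'moment': array([-0.01422659,  0.01469727, -0.05800834]), 'grip_width': 91.8845809799437}
scene 51.00687866707342 255.33118187959593 191.87261172688403 [[-0.69584779 -0.71792628  0.01943447]
 [-0.36459489  0.3298096  -0.87080204]
 [ 0.618762   -0.61303139 -0.49124954]] [ 291.37170039  281.07668913 1024.24210625]
side 52.94394641642273 255.9935918351168 185.94978173712371 [[ 0.96536202 -0.26049469 -0.01478838]
 [-0.14058112 -0.47155479 -0.87055903]
 [ 0.21980248  0.84248359 -0.49184172]] [-515.57591657  112.85120289 1436.06894047]
```

View pics/scene0.png

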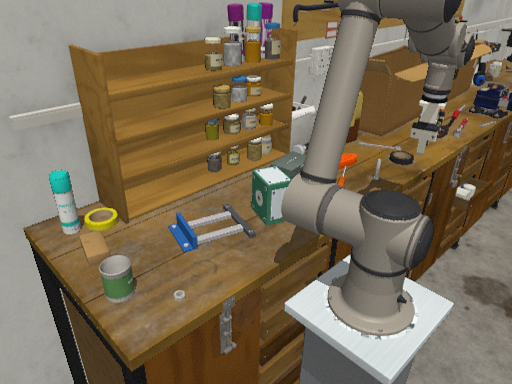

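View pics/side0.png

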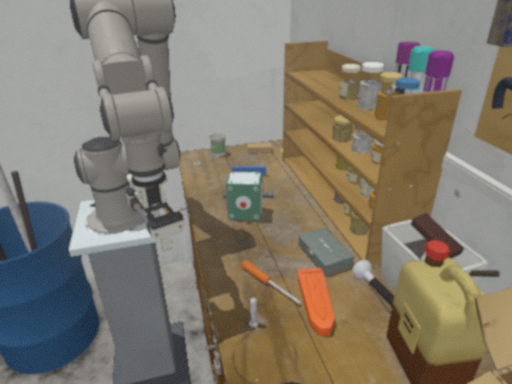

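The scene view shows the casting near (268,195), the dark bar near (240,220), the parallels near (215,225) and the blue stop near (183,232). The side view shows the casting front with the red head near (243,203).

```bash
cat > h.py <<'E'
import numpy as np,cv2,pickle
def cloud(c):
    d=c["range_z"].astype(float);h,w=d.shape
    f=h/2/np.tan(np.radians(c["fov_y"])/2)
    u,v=np.meshgrid(np.arange(w),np.arange(h))
    P=np.stack([(u-c["cx"])/f*d,(v-c["cy"])/f*d,d],-1)
    W=(P-c["t"])@c["R"]   # R^T (P-t)
    W[d<=0]=np.nan
    return W
def proj(c,X):
    f=384/2/np.tan(np.radians(c["fov_y"])/2)
    p=np.atleast_2d(X)@c["R"].T+c["t"]
    return np.c_[c["cx"]+f*p[:,0]/p[:,2],c["cy"]+f*p[:,1]/p[:,2]]
def crop(img,x0,x1,y0,y1,k,name):
    cv2.imwrite(name,cv2.resize(img[y0:y1,x0:x1],None,fx=k,fy=k,interpolation=cv2.INTER_CUBIC))
E
python3 - <<'E'
from h import *
s=pickle.load(open("scene0.pkl","rb"));d=pickle.load(open("side0.pkl","rb"))
crop(s["img"],150,310,150,270,5,"pics/s0c.png")
crop(d["img"],200,290,140,230,6,"pics/d0c.png")
for c,n in((s,"scene"),(d,"side")):
    W=cloud(c);hsv=cv2.cvtColor(c["img"],cv2.COLOR_BGR2HSV);H,S,V=[hsv[...,i].astype(int) for i in range(3)]
    reg=(W[...,0]>200)&(W[...,0]<800)&(W[...,1]>-300)&(W[...,1]<450)&(W[...,2]<200)
    for nm,m in (("blue",(H>100)&(H<125)&(S>150)),("green",(H>65)&(H<95)&(S>100)),("red",((H<6)|(H>172))&(S>150)),("bright",(S<40)&(V>120)&(W[...,2]>5)&(W[...,2]<25)),("dark",(V<75)&(S<80)&(W[...,2]>5)&(W[...,2]<30))):
        m=m&reg&(W[...,2]>5);P=W[m]
        if len(P)>3: print(n,nm,len(P),np.nanpercentile(P,[2,50,98],axis=0).round(0).tolist())
E
```

```text
scene blue 528 [[476.0, 160.0, 6.0], [540.0, 190.0, 12.0], [616.0, 221.0, 49.0]]
scene green 933 [[400.0, -114.0, 7.0], [464.0, -60.0, 115.0], [799.0, 434.0, 196.0]]
scene bright 766 [[331.0, 1.0, 5.0], [492.0, 103.0, 14.0], [798.0, 429.0, 21.0]]
scene dark 51 [[404.0, -56.0, 5.0], [443.0, 20.0, 9.0], [591.0, 35.0, 16.0]]
side red 7 [[438.0, -176.0, 76.0], [441.0, -174.0, 79.0], [444.0, -171.0, 84.0]]
side bright 79 [[330.0, -169.0, 5.0], [448.0, 336.0, 13.0], [593.0, 428.0, 22.0]]
```

```bash
echo
```

```text
(no output)
```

View pics/s0c.png

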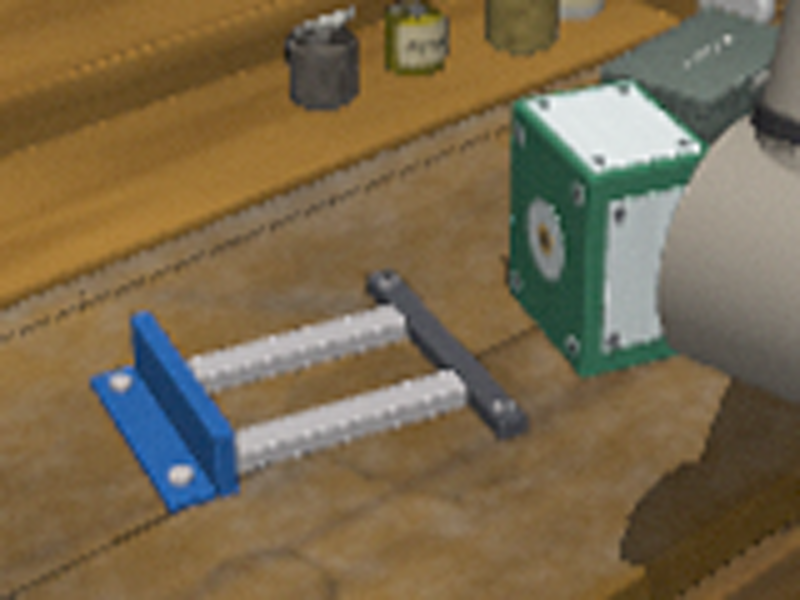

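View pics/d0c.png

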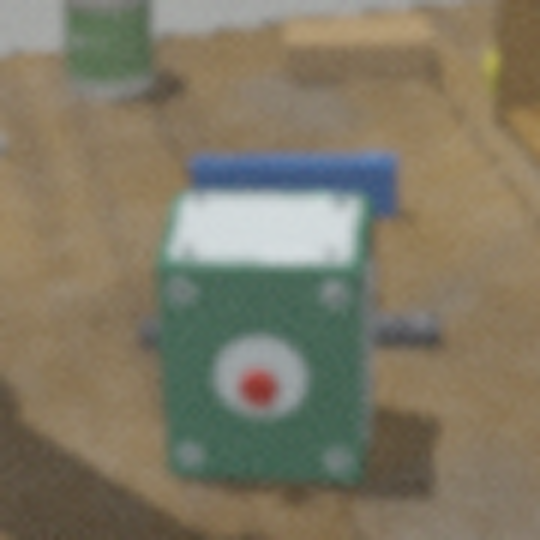

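```bash
cat > m.py <<'E'
from h import *
from scipy.optimize import least_squares
def masks(c):
    hsv=cv2.cvtColor(c["img"],cv2.COLOR_BGR2HSV);return [hsv[...,i].astype(int) for i in range(3)]
if __name__=="__main__":
    s=pickle.load(open("scene0.pkl","rb"));W=cloud(s);H,S,V=masks(s)
    def show(nm,m):
        P=W[m]; print(nm,len(P),"med",np.median(P,0).round(1))
        q=P[:,:2]; r=cv2.minAreaRect(q.astype(np.float32)); print("  rect",np.round(r[0],1),np.round(r[1],1),round(r[2],1), "z",np.percentile(P[:,2],[5,50,95]).round(1))
    u,v=np.meshgrid(np.arange(512),np.arange(384))
    R=(u>165)&(u<260)&(v>200)&(v<255)
    br=R&(S<60)&(V>130)&(W[...,2]>10)&(W[...,2]<18)
    lab=cv2.connectedComponentsWithStats(br.astype(np.uint8))
    for i in range(1,lab[0]):
        if lab[2][i,4]>40: show("par",lab[1]==i)
    dk=R&(V<100)&(S<90)&(u>222)&(W[...,2]>9)&(W[...,2]<20)
    show("bar",dk)
    bl=R&(H>100)&(H<125)&(S>130)
    show("bluetop",bl&(W[...,2]>40)); show("blueall",bl)
    # casting top
    top=(u>250)&(u<295)&(v>163)&(v<190)&(abs(W[...,2]-150)<6)
    show("top",top)
    back=(u>250)&(u<275)&(v>170)&(v<225)&(W[...,2]>15)&(W[...,2]<138)&(S>100)&(H>60)&(H<95)
    show("back",back)
    d=pickle.load(open("side0.pkl","rb"));W2=cloud(d)
    W=W2; S_=W2[...,2]
    t2=(u>225)&(u<265)&(v>168)&(v<190)&(abs(S_-150)<6); show("top side",t2)
    t2=(u>225)&(u<265)&(v>180)&(v<222)&(S_<140)&(S_>10)&(W2[...,1]>-190)&(W2[...,1]<-100);show("front side",t2)
    P=W2[t2]; A=np.c_[P,np.ones(len(P))]; U=np.linalg.svd(P-P.mean(0))[2]; print("normal",U[2])
    print(W2[203,240:247].round(0).tolist())
E
python3 m.py
```

```text
par 214 med [563.9  72.2  14.9]
  rect [566.2  69.8] [144.9  30.4] 74.8 z [11.  14.9 17.2]
par 257 med [481.4 101.8  14.9]
  rect [481.5  96.9] [156.1  29.1] 74.5 z [10.9 14.9 17.3]
bar 210 med [490.5   4.4  14.8]
  rect [489.5 -31. ] [ 91.5 201.3] 72.7 z [10.2 14.8 17.6]
bluetop 130 med [538.6 178.3  46.6]
  rect [545.7 175.2] [ 13.3 147.7] 74.3 z [41.8 46.6 49.6]
blueall 555 med [nan nan nan]
  rect [552.9 189. ] [ 42.3 154. ] 73.8 z [nan nan nan]
top 531 med [ 454.1 -105.   151.9]
  rect [ 460.7 -112.2] [ 92.9 123.8] 70.3 z [147.  151.9 154. ]
back 444 med [449.4 -61.5  80.2]
  rect [472.8 -70. ] [ 29.5 120. ] 83.4 z [ 21.7  80.2 131.5]
top side 467 med [ 458.1 -123.8  152.7]
  rect [ 457.9 -117.7] [ 97.5 118.8] 73.6 z [146.4 152.7 154.9]
front side 1094 med [ 447.4 -156.3   79.6]
  rect [ 462.4 -150.9] [142.   68.3] 10.7 z [ 17.3  79.6 133.5]
normal [-0.23362975 -0.97232043 -0.00318101]
[[433.0, -165.0, 81.0], [434.0, -174.0, 85.0], [438.0, -173.0, 84.0], [442.0, -171.0, 83.0], [445.0, -172.0, 83.0], [449.0, -174.0, 83.0], [456.0, -157.0, 71.0]]
```

```bash
cat > fit.py <<'E'
from h import *
from scipy.optimize import least_squares
def sdf(P,lo,hi):
    c=(np.array(lo)+hi)/2;h=(np.array(hi)-lo)/2
    q=abs(P-c)-h
    return np.linalg.norm(np.maximum(q,0),axis=1)+np.minimum(q.max(1),0)
def loc(P,p):
    c,s=np.cos(p[2]),np.sin(p[2]);d=P[:,:2]-p[:2]
    return np.c_[d@[c,s],d@[-s,c],P[:,2]]
STAND=[((0,-100,0),(20,100,14)),((20,-56,0),(190,-32,14)),((20,32,0),(190,56,14)),((183,-75,0),(195,75,46)),((183,-75,0),(227,75,6))]
def fs(p,P):
    L=loc(P,p);return np.min([abs(sdf(L,*b)) for b in STAND],0)
def fc(p,P,box=((-46,-60,0),(46,60,150))):
    return sdf(loc(P,p),*box)
def fit(f,P,p0,**k):
    r=least_squares(f,p0,args=(P,),loss="soft_l1",f_scale=1.5,x_scale=[1,1,.01],**k);return r
E
python3 - <<'E'
from fit import *
s=pickle.load(open("scene0.pkl","rb"));d=pickle.load(open("side0.pkl","rb"))
Ws=cloud(s).reshape(-1,3);Wd=cloud(d).reshape(-1,3)
p=np.array([495,-7,np.radians(74.4)])
for it in range(4):
    L=loc(Ws,p); m=(L[:,0]>-12)&(L[:,0]<235)&(abs(L[:,1])<112)&(Ws[:,2]>9)&(Ws[:,2]<60)
    r=fit(fs,Ws[m],p);p=r.x
print("stand",p[:2],np.degrees(p[2]),m.sum(),np.median(r.fun))
for nm,W in(("scene",Ws),("side",Wd),("both",np.r_[Ws,Wd])):
    q=np.array([459,-117,np.radians(75)])
    for it in range(5):
        L=loc(W,q);m=(abs(L[:,0])<58)&(abs(L[:,1])<72)&(W[:,2]>12)&(W[:,2]<160)
        r=fit(fc,W[m],q);q=r.x
    print(nm,q[:2],np.degrees(q[2]),m.sum(),np.median(abs(r.fun)),"in stand",loc(np.array([[q[0],q[1],0]]),p).round(1))
E
```

```text
stand [499.14858297  -8.95406613] 74.69670814783164 1241 1.400625817500698
scene [ 461.63851109 -113.74044837] 70.41293877657192 1659 1.2192338132879925 in stand [[-111.     8.5    0. ]]
side [ 460.07338927 -112.17076083] 70.24308489887613 1559 1.8877072509104593 in stand [[-109.9   10.4    0. ]]
both [ 461.52297917 -113.16331798] 70.3389875258044 3219 1.556771365011862 in stand [[-110.4    8.8    0. ]]
```

```bash
cat > ov.py <<'E'
from fit import *
def corners(lo,hi,p):
    X=np.array([[x,y,z] for x in(lo[0],hi[0]) for y in(lo[1],hi[1]) for z in(lo[2],hi[2])],float)
    c,s=np.cos(p[2]),np.sin(p[2]);return np.c_[X[:,:2]@np.array([[c,s],[-s,c]])+p[:2],X[:,2]]
def overlay(c,items,x0,x1,y0,y1,k,name):
    im=cv2.resize(c["img"][y0:y1,x0:x1],None,fx=k,fy=k,interpolation=cv2.INTER_CUBIC)
    for (lo,hi),p,col in items:
        u=(proj(c,corners(lo,hi,p))-[x0,y0]+.5)*k
        for a in range(8):
            for b in(1,2,4):
                if not a&b: cv2.line(im,tuple(map(int,u[a])),tuple(map(int,u[a|b])),col,1)
    cv2.imwrite(name,im)
E
python3 - <<'E'
from ov import *
p=(499.1,-9,np.radians(74.7));q=(461.5,-113.2,np.radians(70.3))
it=[(b,p,(0,255,255)) for b in STAND]+[(((-46,-60,0),(46,60,150)),q,(255,0,255))]
for n,a in(("scene",(150,310,150,270,5)),("side",(200,290,140,230,6))):
    overlay(pickle.load(open(n+"0.pkl","rb")),it,*a,f"pics/ov_{n}.png")
E
```

```text
(no output)
```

View pics/ov_scene.png

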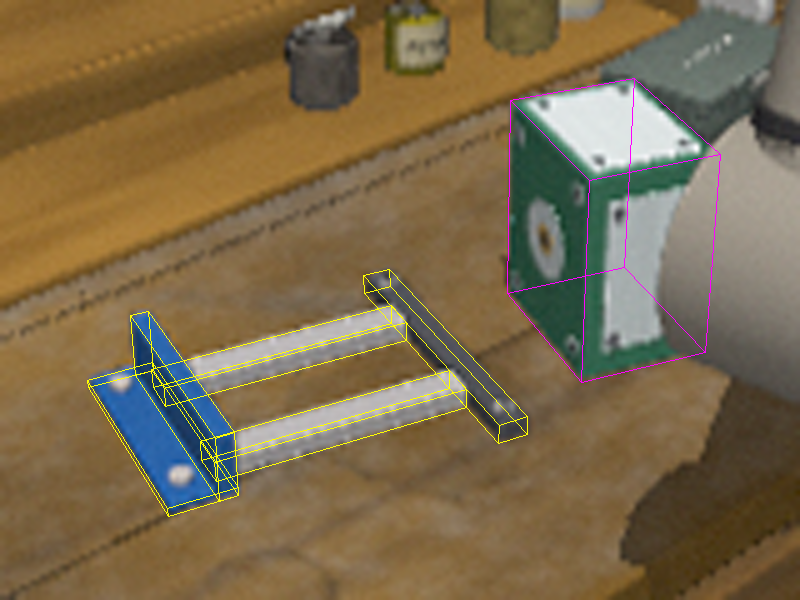

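View pics/ov_side.png

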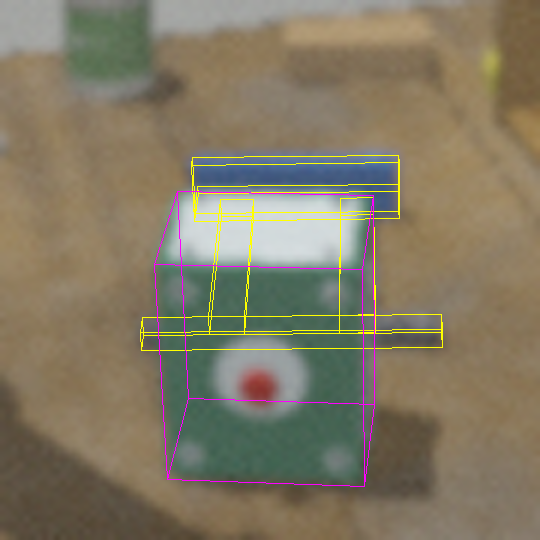

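>>> {"name": "servo_tool", "arguments": {
  "angular": [
    [0, 0, 6],
    [0, 0, 12],
    [0, 0, 18],
    [0, 0, 24],
    [0, 0, 30],
    [0, 0, 36],
    [0, 0, 42],
    [0, 0, 48],
    [0, 0, 53],
    [0, 0, 57.2]
  ],
  "slide": [
    [15, 20, 0],
    [40, 50, 0],
    [70, 85, 0],
    [100, 120, 0],
    [130, 155, 0],
    [165, 190, 0],
    [195, 220, 0],
    [222, 246, 0],
    [246, 270, 0],
    [265, 288, 0]
  ],
  "grip": [0, 0, 0, 0, 0, 0, 0, 0, 0, 0]
}}

```text
time: 0.93
tool_pos: [424.3, -210.3, 226.6]
tcp_rot: [-3.141, -0.0, 1.309]
contact_force: [0.9, -0.3, -0.3]
grip_width: 45.9
```

```bash
cat > st.py <<'E'
from fit import *
from plant import bot
def st():
    o=bot.get_obs(); S=np.array([499.1,-9,np.radians(74.7)])
    print("t",round(o["time"],2),"tcp",o["tool_pos"].round(1),"rot",np.degrees(o["tcp_rot"]).round(1),"stand",loc(o["tool_pos"][None],S).round(1)[0],"F",o["contact_force"].round(1),"w",round(o["grip_width"],1),"q",o["joint_positions"].round(2))
if __name__=="__main__": st()
E
python3 st.py
```

```text
t 0.93 tcp [ 424.3 -210.3  226.6] rot [-180.   -0.   75.] stand [-213.9   19.   226.6] F [ 0.9 -0.3 -0.3] w 45.9 q [-0.62  0.25  1.66  0.    1.24 -0.36]
```

>>> {"name": "servo_tool", "arguments": {
  "angular": [
    [0, 0, -0.2],
    [0, 0, -0.2],
    [0, 0, -0.2],
    [0, 0, -0.2],
    [0, 0, -0.2],
    [0, 0, -0.2]
  ],
  "slide": [
    [8, 10, -30],
    [15, 22, -60],
    [17, 27, -90],
    [17, 27, -115],
    [17, 27, -127],
    [17, 27, -127]
  ],
  "grip": [0, 0, 0, 0, 0, 0]
}}

```text
time: 1.43
tool_pos: [438.3, -184.3, 96.8]
tcp_rot: [-3.135, -0.002, 1.301]
contact_force: [0.7, -0.5, -0.6]
grip_width: 45.8
```

```bash
cat > snap.py <<'E'
import sys
from st import *
tag=sys.argv[1]; st()
for n,a in(("scene",(150,310,130,250,5)),("side",(190,310,110,230,5))):
    c=bot.capture(n);pickle.dump(c,open(f"{n}{tag}.pkl","wb"));crop(c["img"],*a,f"pics/{n}{tag}.png")
im=[cv2.imread(f"pics/{n}{tag}.png") for n in("scene","side")]
im=[cv2.resize(i,(int(i.shape[1]*400/i.shape[0]),400)) for i in im]
im=np.hstack(im);cv2.imwrite(f"pics/b{tag}.png",cv2.resize(im,(800,int(im.shape[0]*800/im.shape[1]))))
E
python3 snap.py 1
```

```text
t 1.43 tcp [ 438.3 -184.3   96.8] rot [-1.796e+02 -1.000e-01  7.450e+01] stand [-185.1   12.4   96.8] F [ 0.7 -0.5 -0.6] w 45.8 q [-0.56  0.41  1.83 -0.    0.91 -0.29]
```

View pics/b1.png

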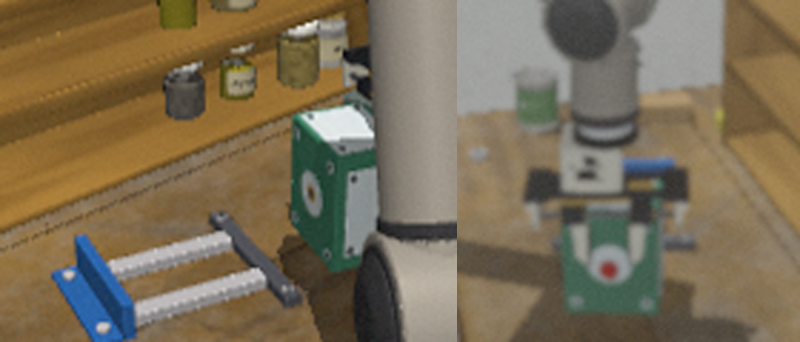

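>>> {"name": "servo_tool", "arguments": {
  "angular": [
    [0, 0, 0],
    [0, 0, 0],
    [0, 0, 0],
    [0, 0, 0],
    [0, 0, 0],
    [0, 0, 0],
    [0, 0, 0],
    [0, 0, 0],
    [0, 0, 0],
    [0, 0, 0]
  ],
  "slide": [
    [1.8, 6.8, 0],
    [3.4, 12.5, 0],
    [5, 18.3, 0],
    [7.1, 26, 0],
    [9.2, 33.8, 0],
    [11.4, 41.5, 0],
    [13.5, 49.2, 0],
    [15.6, 56.9, 0],
    [17.2, 62.7, 0],
    [17.2, 62.7, 0]
  ],
  "grip": [0, 0, 0, 0, 0, 0, 0, 0, 0, 0]
}}

```text
time: 2.37
tool_pos: [457.3, -121.2, 99.5]
tcp_rot: [-3.141, -0.001, 1.302]
contact_force: [-0.7, 0.0, -0.2]
grip_width: 46.0
```

```bash
python3 snap.py 2
python3 - <<'E'
from fit import *
S=np.array([499.1,-9,np.radians(74.7)])
W=np.r_[cloud(pickle.load(open("scene2.pkl","rb"))).reshape(-1,3),cloud(pickle.load(open("side2.pkl","rb"))).reshape(-1,3)]
q=np.array([477,-57,np.radians(73)])
for it in range(5):
    L=loc(W,q);m=(L[:,0]>-56)&(L[:,0]<56)&(abs(L[:,1])<70)&(W[:,2]>18)&(W[:,2]<157)&~((L[:,0]<-20)&(W[:,2]>95)&(W[:,2]>100))
    r=fit(fc,W[m],q);q=r.x
print(q[:2],np.degrees(q[2]),m.sum(),loc(np.r_[q[:2],0][None],S))
E
```

```text
t 2.37 tcp [ 457.3 -121.2   99.5] rot [-1.80e+02 -1.00e-01  7.46e+01] stand [-119.3   10.7   99.5] F [-0.7  0.  -0.2] w 46.0 q [-0.42  0.4   1.84  0.    0.9  -0.15]
[473.53580581 -66.44725489] 74.55519400106036 2366 [[-62.15687777   9.49935079   0.        ]]
```

View pics/b2.png

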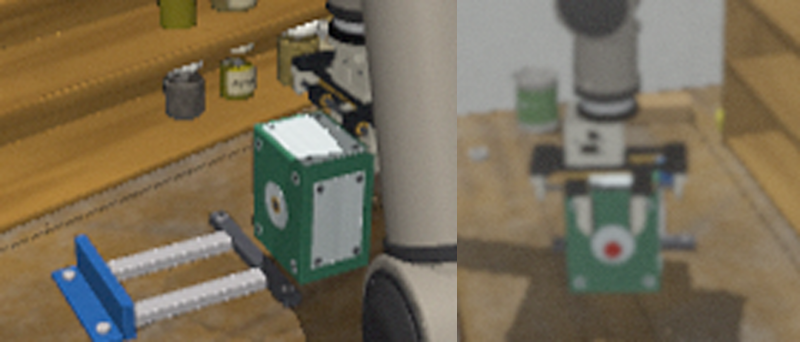

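>>> {"name": "servo_tool", "arguments": {
  "angular": [
    [0, 0, 0],
    [0, 0, 0],
    [0, 0, 0],
    [0, 0, 0],
    [0, 0, 0],
    [0, 0, 0]
  ],
  "slide": [
    [1.3, 4.8, 0],
    [2.6, 9.6, 0],
    [3.7, 13.5, 0],
    [3.2, 11.6, 4],
    [3.2, 11.6, 18],
    [3.2, 11.6, 26]
  ],
  "grip": [0, 0, 0, 0, 0, 0]
}}

```text
time: 2.97
tool_pos: [460.7, -111.1, 126.7]
tcp_rot: [3.141, -0.001, 1.301]
contact_force: [0.0, -0.0, -0.5]
grip_width: 45.9
```

```bash
python3 st.py
```

```text
t 2.97 tcp [ 460.7 -111.1  126.7] rot [180.   -0.   74.5] stand [-108.6   10.1  126.7] F [ 0.  -0.  -0.5] w 45.9 q [-0.4   0.36  1.8   0.    0.97 -0.13]
```

>>> {"name": "servo_tool", "arguments": {
  "angular": [
    [0, 0, 0],
    [0, 0, 0],
    [0, 0, 0],
    [0, 0, 0],
    [0, 0, 0],
    [0, 0, 0],
    [0, 0, 0],
    [0, 0, 0],
    [0, 0, 0],
    [0, 0, 0]
  ],
  "slide": [
    [1.3, 4.8, 0],
    [2.6, 9.6, 0],
    [4, 14.5, 1],
    [5.3, 19.3, 2],
    [6.6, 24.1, 3],
    [7.9, 28.9, 4.5],
    [9.2, 33.8, 6],
    [10.6, 38.6, 7.5],
    [11.9, 43.4, 9],
    [13.2, 48.2, 10.5]
  ],
  "grip": [0, 0, 0, 0, 0, 0, 0, 0, 0, 0]
}}

```text
time: 3.8
tool_pos: [473.8, -62.4, 136.3]
tcp_rot: [-3.141, -0.0, 1.301]
contact_force: [-0.8, -2.2, 2.8]
grip_width: 46.2
```

```bash
python3 snap.py 3
```

```text
t 3.8 tcp [473.8 -62.4 136.3] rot [-180.    -0.    74.5] stand [-58.2  10.3 136.3] F [-0.8 -2.2  2.8] w 46.2 q [-0.29  0.36  1.78  0.    1.   -0.02]
```

View pics/b3.png

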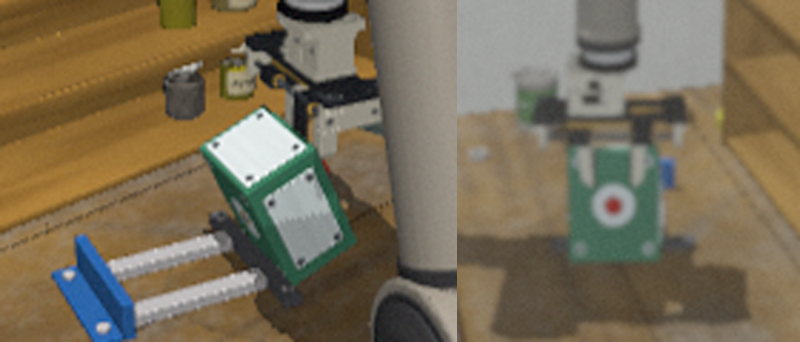

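>>> {"name": "servo_tool", "arguments": {
  "angular": [
    [0, 0, 0],
    [0, 0, 0],
    [0, 0, 0],
    [0, 0, 0],
    [0, 0, 0],
    [0, 0, 0],
    [0, 0, 0],
    [0, 0, 0]
  ],
  "slide": [
    [1.3, 4.8, 2],
    [2.4, 8.7, 4],
    [3.4, 12.5, 6],
    [4.5, 16.4, 8],
    [5.5, 20.3, 9.5],
    [6.6, 24.1, 11],
    [7.7, 28, 12.5],
    [8.7, 31.8, 14]
  ],
  "grip": [0, 0, 0, 0, 0, 0, 0, 0]
}}

```text
time: 4.57
tool_pos: [482.5, -30.8, 150.4]
tcp_rot: [-3.142, -0.0, 1.301]
contact_force: [0.3, 0.1, 0.6]
grip_width: 46.1
```

```bash
python3 snap.py 4
```

```text
t 4.57 tcp [482.5 -30.8 150.4] rot [-180.    -0.    74.5] stand [-25.5  10.3 150.4] F [0.3 0.1 0.6] w 46.1 q [-0.22  0.35  1.75  0.    1.05  0.05]
```

View pics/b4.png

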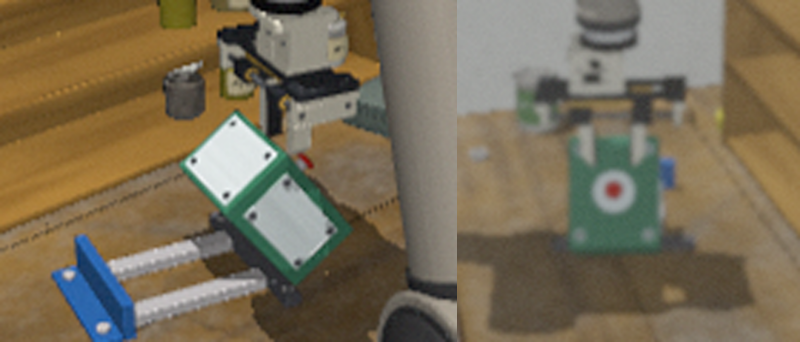

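>>> {"name": "servo_tool", "arguments": {
  "angular": [
    [0, 0, 0],
    [0, 0, 0],
    [0, 0, 0],
    [0, 0, 0],
    [0, 0, 0],
    [0, 0, 0],
    [0, 0, 0],
    [0, 0, 0]
  ],
  "slide": [
    [1, 3.8, 2],
    [2, 7.6, 4],
    [2.6, 9.6, 6],
    [3.2, 11.6, 10],
    [3.2, 11.6, 20],
    [3.2, 11.6, 35],
    [3.2, 11.6, 50],
    [3.2, 11.6, 60]
  ],
  "grip": [0, 0, 0, 0, 0, 0, 0, 0]
}}

```text
time: 5.33
tool_pos: [486.0, -19.8, 211.9]
tcp_rot: [3.14, -0.0, 1.301]
contact_force: [-0.3, 0.3, 0.0]
grip_width: 46.1
```

```bash
python3 snap.py 5
```

```text
t 5.33 tcp [486.  -19.8 211.9] rot [179.9  -0.   74.5] stand [-13.8   9.8 211.9] F [-0.3  0.3  0. ] w 46.1 q [-0.2   0.28  1.65 -0.    1.2   0.07]
```

View pics/b5.png

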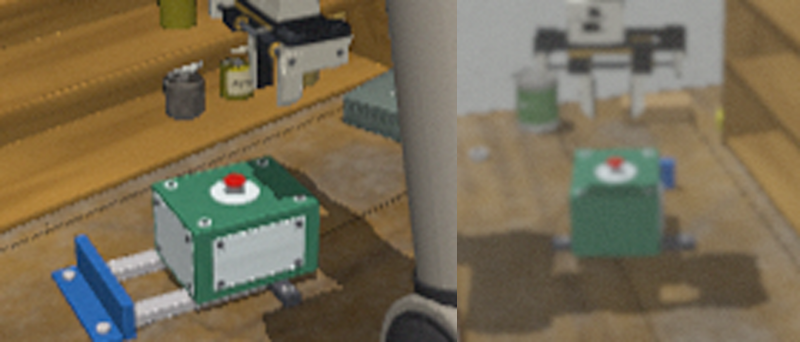

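It now lies on the parallels with the red head on top, at (235,180) in the left half.

```bash
cat > lie.py <<'E'
import sys
from ov import *
t=sys.argv[1];x0=float(sys.argv[2])
S=np.array([499.1,-9,np.radians(74.7)])
box=((-75,-60,14),(75,60,106))
for names in (["scene"],["side"],["scene","side"]):
    W=np.concatenate([cloud(pickle.load(open(n+t+".pkl","rb"))).reshape(-1,3) for n in names])
    q=np.array([S[0]+x0*np.cos(S[2])-9*np.sin(S[2]),S[1]+x0*np.sin(S[2])+9*np.cos(S[2]),S[2]])
    for it in range(6):
        L=loc(W,q);m=(abs(L[:,0])<84)&(abs(L[:,1])<68)&(W[:,2]>22)&(W[:,2]<112)&~(np.hypot(L[:,0],L[:,1])<30)
        r=fit(lambda p,P:fc(p,P,box),W[m],q);q=r.x
    print(names,q[:2].round(1),np.degrees(q[2]).round(2),m.sum(),"stand",loc(np.r_[q[:2],0][None],S).round(1)[0])
    z=(abs(loc(W,q)[:,0])<65)&(abs(loc(W,q)[:,1])<50)&(np.hypot(*loc(W,q)[:,:2].T)>33)&(abs(W[:,2]-106)<25)
    print("  top z",np.percentile(W[z,2],[10,50,90]).round(1), "head z",W[(np.hypot(*loc(W,q)[:,:2].T)<8)&(W[:,2]<160),2].round(0)[:8])
it=[(b,S,(0,255,255)) for b in STAND]+[(box,q,(255,0,255))]
overlay(pickle.load(open(f"scene{t}.pkl","rb")),it,150,310,150,270,5,f"pics/ovl{t}.png")
E
python3 lie.py 5 40
```

```text
['scene'] [499.6  27.5] 74.48 2058 stand [35.3  9.1  0. ]
  top z [105.8 107.4 109.1] head z [124. 124. 125. 127. 126. 125. 127. 126.]
['side'] [497.2  28.7] 74.48 1036 stand [35.9 11.8  0. ]
  top z [106.6 108.6 110.6] head z [129. 125. 127. 126. 125. 122. 117. 116.]
['scene', 'side'] [499.6  27.7] 74.51 3097 stand [35.6  9.2  0. ]
  top z [106.  107.8 109.8] head z [124. 124. 125. 127. 126. 125. 127. 126.]
```

View pics/ovl5.png

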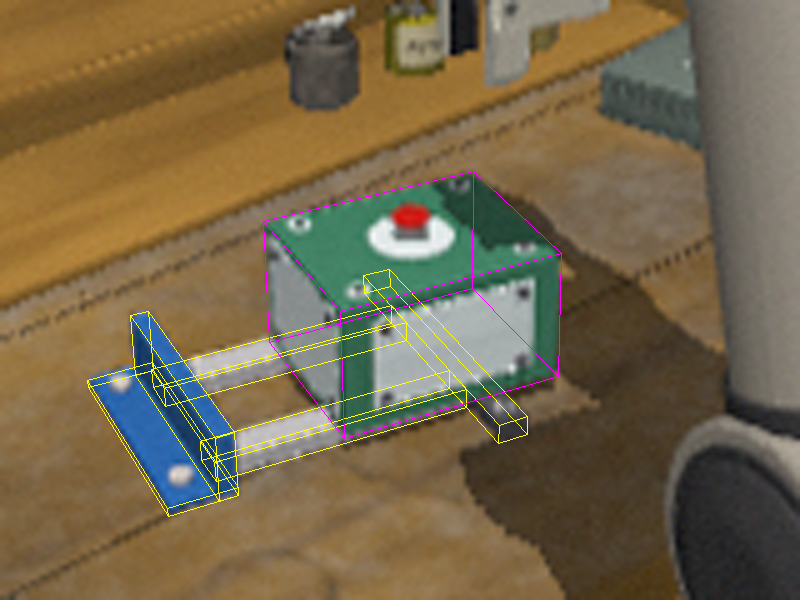

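>>> {"name": "servo_tool", "arguments": {
  "angular": [
    [0, 0, 0],
    [0, 0, 0],
    [0, 0, 0],
    [0, 0, 0],
    [0, 0, 0],
    [0, 0, 0],
    [0, 0, 0],
    [0, 0, 0],
    [0, 0, 0]
  ],
  "slide": [
    [-5, -19, 0],
    [-11, -40, 0],
    [-15.4, -56, 0],
    [-15.4, -56, -35],
    [-15.4, -56, -70],
    [-15.4, -56, -105],
    [-15.4, -56, -135],
    [-15.4, -56, -155],
    [-15.4, -56, -155]
  ],
  "grip": [0, 0, 0, 0, 0, 0, 0, 0, 0]
}}

```text
time: 6.18
tool_pos: [467.0, -74.8, 51.1]
tcp_rot: [-3.133, -0.0, 1.3]
contact_force: [-0.2, 0.1, 0.1]
grip_width: 46.5
```

```bash
python3 snap.py 6
```

```text
t 6.18 tcp [467.  -74.8  51.1] rot [-179.5   -0.    74.5] stand [-71.9  13.6  51.1] F [-0.2  0.1  0.1] w 46.5 q [-0.32  0.48  1.88 -0.    0.79 -0.05]
```

View pics/b6.png

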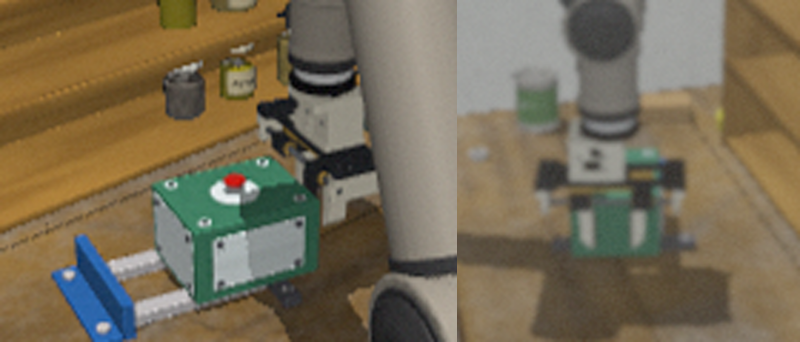

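>>> {"name": "servo_tool", "arguments": {
  "angular": [
    [0, 0, 0],
    [0, 0, 0],
    [0, 0, 0],
    [0, 0, 0],
    [0, 0, 0],
    [0, 0, 0],
    [0, 0, 0],
    [0, 0, 0],
    [0, 0, 0],
    [0, 0, 0]
  ],
  "slide": [
    [1.6, 5.8, 0],
    [3.2, 11.6, 0],
    [5, 18.3, 0],
    [7.4, 27, 0],
    [9.8, 35.7, 0],
    [12.1, 44.4, 0],
    [14.5, 53, 0],
    [16.9, 61.7, 0],
    [19, 69.4, 0],
    [20.6, 75.2, 0]
  ],
  "grip": [0, 0, 0, 0, 0, 0, 0, 0, 0, 0]
}}

```text
time: 7.12
tool_pos: [490.9, 0.5, 55.2]
tcp_rot: [-3.141, 0.0, 1.301]
contact_force: [-0.9, -4.6, 2.2]
grip_width: 45.9
```

```bash
python3 snap.py 7; python3 lie.py 7 90
```

```text
t 7.12 tcp [490.9   0.5  55.2] rot [-180.     0.    74.6] stand [ 7.  10.4 55.2] F [-0.9 -4.6  2.2] w 45.9 q [-0.16  0.5   1.83 -0.    0.81  0.11]
['scene'] [514.2  83.2] 74.51 2116 stand [93.   9.7  0. ]
  top z [105.7 107.3 109. ] head z [126. 124. 125. 126. 123. 125. 125. 125.]
['side'] [512.9  85.4] 74.49 520 stand [94.7 11.6  0. ]
  top z [106.8 108.8 110.7] head z []
['scene', 'side'] [514.4  83.9] 74.53 2637 stand [93.6  9.8  0. ]
  top z [105.8 107.4 109.1] head z [126. 125. 123. 125. 125. 125. 126. 123.]
```

View pics/ovl7.png

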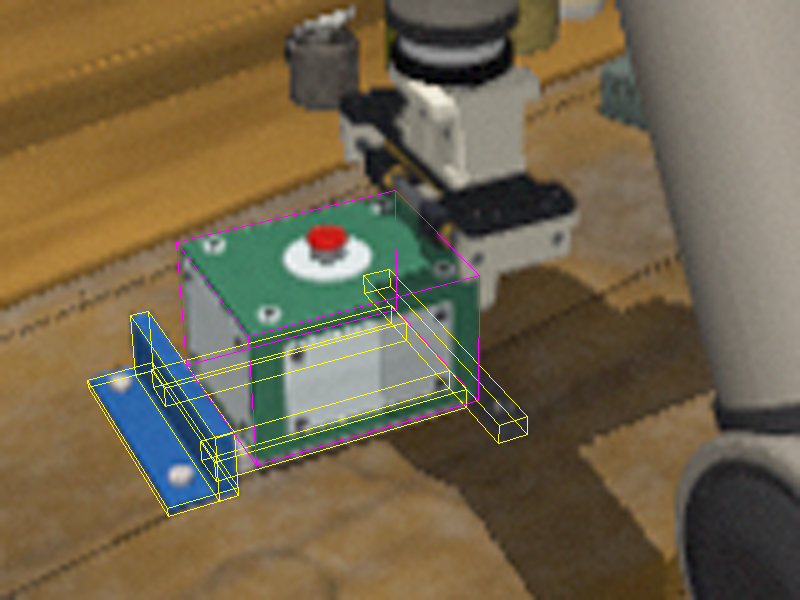

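>>> {"name": "servo_tool", "arguments": {
  "angular": [
    [0, 0, 0],
    [0, 0, 0],
    [0, 0, 0],
    [0, 0, 0],
    [0, 0, 0],
    [0, 0, 0],
    [0, 0, 0]
  ],
  "slide": [
    [0.6, 2.3, 0],
    [1.2, 4.6, 0],
    [1.9, 6.8, 0],
    [2.5, 9.1, 0],
    [3.1, 11.3, 0],
    [3.6, 13.3, 0],
    [3.6, 13.3, 0]
  ],
  "grip": [0, 0, 0, 0, 0, 0, 0]
}}

```text
time: 7.8
tool_pos: [494.4, 13.2, 55.2]
tcp_rot: [-3.142, -0.0, 1.301]
contact_force: [-0.3, 0.5, -0.3]
grip_width: 45.7
```

```bash
python3 st.py
```

```text
t 7.8 tcp [494.4  13.2  55.2] rot [-180.    -0.    74.5] stand [20.1 10.4 55.2] F [-0.3  0.5 -0.3] w 45.7 q [-0.13  0.5   1.82  0.    0.82  0.14]
```

>>> {"name": "servo_tool", "arguments": {
  "angular": [
    [0, 0, 0],
    [0, 0, 0],
    [0, 0, 0]
  ],
  "slide": [
    [0.3, 1, 0],
    [0.6, 2, 0],
    [0.8, 2.9, 0]
  ],
  "grip": [0, 0, 0]
}}

```text
time: 8.05
tool_pos: [495.1, 13.8, 55.5]
tcp_rot: [3.141, 0.003, 1.303]
contact_force: [-4.1, -18.6, 2.7]
grip_width: 46.1
```

>>> {"name": "servo_tool", "arguments": {
  "angular": [
    [0, 0, 0],
    [0, 0, 0]
  ],
  "slide": [
    [0.2, 0.8, 0],
    [0.4, 1.5, 0]
  ],
  "grip": [0, 0]
}}

```text
time: 8.22
tool_pos: [495.1, 13.8, 55.7]
tcp_rot: [3.141, 0.006, 1.303]
contact_force: [-6.6, -24.9, 6.0]
grip_width: 45.7
```

```bash
python3 snap.py 8; python3 lie.py 8 108
```

```text
t 8.22 tcp [495.1  13.8  55.7] rot [180.    0.3  74.6] stand [20.9  9.9 55.7] F [ -6.6 -24.9   6. ] w 45.7 q [-0.12  0.5   1.82 -0.01  0.82  0.15]
['scene'] [518.6  97.2] 74.54 2143 stand [107.6   9.3   0. ]
  top z [105.9 107.5 109.4] head z [126. 127. 125. 125. 127. 122. 123. 126.]
['side'] [517.1  97.7] 74.24 529 stand [107.6  10.8   0. ]
  top z [107.3 109.3 110.1] head z []
['scene', 'side'] [518.5  97.2] 74.51 2672 stand [107.6   9.3   0. ]
  top z [105.9 107.5 109.5] head z [126. 127. 125. 125. 127. 122. 123. 126.]
```

View pics/ovl8.png

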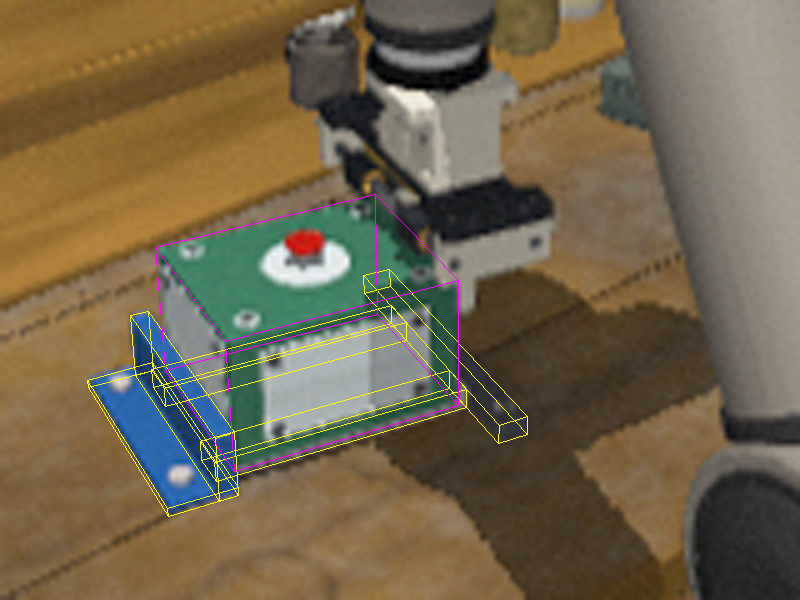

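>>> {"name": "servo_tool", "arguments": {
  "angular": [
    [0, 0, 0],
    [0, 0, 0],
    [0, 0, 0],
    [0, 0, 0],
    [0, 0, 0],
    [0, 0, 0],
    [0, 0, 0],
    [0, 0, 0]
  ],
  "slide": [
    [-1.6, -5.8, 0],
    [-5.3, -19.3, 0],
    [-8, -29, 0],
    [-8, -29, 25],
    [-8, -29, 60],
    [-8, -29, 95],
    [-8, -29, 115],
    [-8, -29, 115]
  ],
  "grip": [0, 0, 0, 0, -1, -1, -1, -1]
}}

```text
time: 8.98
tool_pos: [490.2, -12.2, 175.0]
tcp_rot: [3.132, -0.001, 1.3]
contact_force: [0.6, -0.7, 0.3]
grip_width: 23.6
```

```bash
python3 snap.py 9; python3 lie.py 9 108
python3 - <<'E'
from fit import *
from scipy.optimize import least_squares
for n in("scene","side"):
    c=pickle.load(open(n+"9.pkl","rb"));hsv=cv2.cvtColor(c["img"],cv2.COLOR_BGR2HSV);W=cloud(c)
    m=((hsv[...,0]<7)|(hsv[...,0]>172))&(hsv[...,1]>140)&(W[...,2]>100)&(W[...,2]<140)&(abs(W[...,0]-518)<40)&(abs(W[...,1]-97)<40)
    v,u=np.nonzero(m)
    if len(u)<3: print(n,"none");continue
    ce=np.array([u.mean(),v.mean()])
    # red centroid taken as head mid-thickness z=121
    r=least_squares(lambda p:(proj(c,[[p[0],p[1],121.5]])-ce).ravel(),[518,97]);print(n,len(u),ce,r.x, np.median(W[m],0))
E
```

```text
t 8.98 tcp [490.2 -12.2 175. ] rot [ 1.795e+02 -1.000e-01  7.450e+01] stand [ -5.4   7.7 175. ] F [ 0.6 -0.7  0.3] w 23.6 q [-0.18  0.32  1.7   0.    1.1   0.09]
['scene'] [518.6  97.1] 74.6 2189 stand [107.4   9.2   0. ]
  top z [105.6 107.2 108.8] head z [125. 125. 124. 127. 126. 125. 124. 126.]
['side'] [517.6  97.5] 74.52 934 stand [107.6  10.3   0. ]
  top z [106.7 108.7 110.8] head z [129. 127. 127. 127. 127. 127. 116. 109.]
['scene', 'side'] [518.6  97.2] 74.56 3118 stand [107.5   9.2   0. ]
  top z [105.8 107.6 109.6] head z [125. 125. 124. 127. 126. 125. 124. 126.]
scene 31 [210.80645161 197.93548387] [517.39701005  96.50303197] [512.24574894  99.47288709 123.93259918]
side none
```

View pics/b9.png

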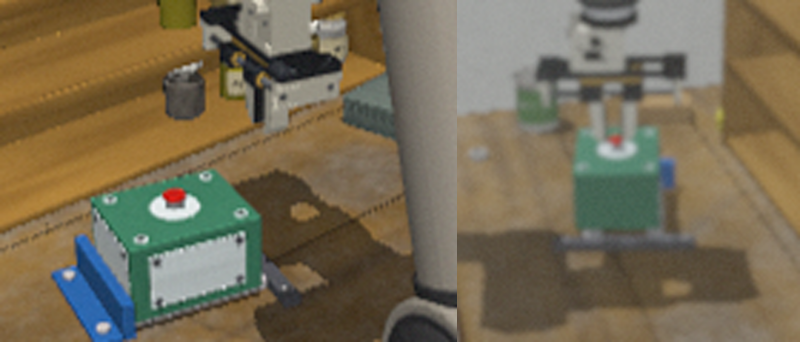

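>>> {"name": "servo_tool", "arguments": {
  "angular": [
    [0, 0, 0],
    [0, 0, 0],
    [0, 0, 0],
    [0, 0, 0],
    [0, 0, 0],
    [0, 0, 0],
    [0, 0, 0],
    [0, 0, 0]
  ],
  "slide": [
    [6, 22, 0],
    [12, 44, 0],
    [18, 66, 0],
    [24, 88, 0],
    [30.4, 108.9, 0],
    [30.4, 108.9, -15],
    [30.4, 108.9, -30],
    [30.4, 108.9, -30]
  ],
  "grip": [-1, -1, -1, -1, -1, -1, -1, -1]
}}

```text
time: 9.75
tool_pos: [515.3, 97.4, 136.0]
tcp_rot: [-3.134, 0.002, 1.302]
contact_force: [-0.1, -0.4, -0.7]
grip_width: 0.2
```

```bash
python3 snap.py 10
python3 - <<'E'
import pickle
from h import *
c=pickle.load(open("scene10.pkl","rb"));crop(c["img"],170,250,150,220,8,"pics/z10.png")
E
```

```text
t 9.75 tcp [515.3  97.4 136. ] rot [-1.796e+02  1.000e-01  7.460e+01] stand [106.9  12.5 136. ] F [-0.1 -0.4 -0.7] w 0.2 q [0.04 0.44 1.65 0.   1.06 0.31]
```

View pics/b10.png

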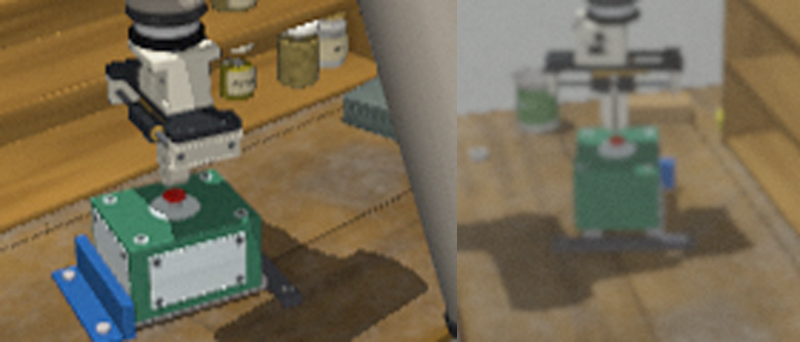

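View pics/z10.png

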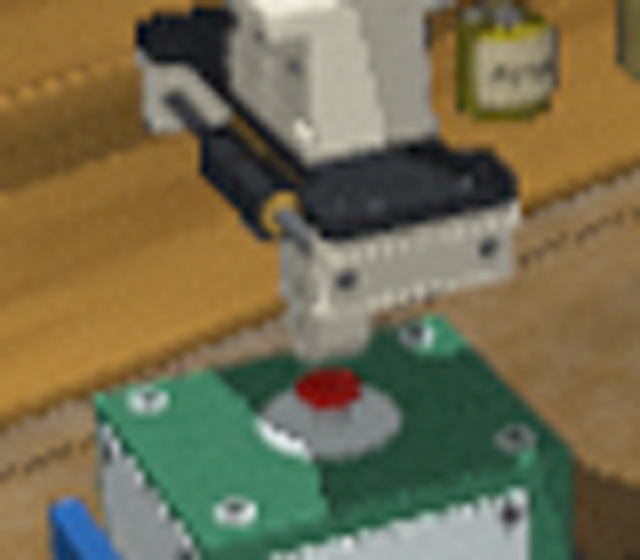

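>>> {"name": "servo_tool", "arguments": {
  "angular": [
    [0, 0, 0],
    [0, 0, 0],
    [0, 0, 0],
    [0, 0, 0],
    [0, 0, 0],
    [0, 0, 0],
    [0, 0, 0],
    [0, 0, 0],
    [0, 0, 0],
    [0, 0, 0]
  ],
  "slide": [
    [0, 0, -6],
    [0, 0, -11],
    [0, 0, -14],
    [0, 0, -16],
    [0, 0, -18],
    [0, 0, -20],
    [0, 0, -22],
    [0, 0, -24],
    [0, 0, -26],
    [0, 0, -27]
  ],
  "grip": [-1, -1, -1, -1, -1, -1, -1, -1, -1, -1]
}}

```text
time: 10.68
tool_pos: [518.0, 96.9, 114.1]
tcp_rot: [3.141, -0.0, 1.301]
contact_force: [-2.1, -0.7, 8.9]
grip_width: 0.4
```

```bash
python3 st.py
```

```text
t 10.68 tcp [518.   96.9 114.1] rot [180.   -0.   74.5] stand [107.1   9.7 114.1] F [-2.1 -0.7  8.9] w 0.4 q [ 0.04  0.46  1.68 -0.    1.    0.31]
```

Pressing at about 9 N as expected; now the last 2 mm or so.

>>> {"name": "servo_tool", "arguments": {
  "angular": [
    [0, 0, 0],
    [0, 0, 0],
    [0, 0, 0]
  ],
  "slide": [
    [0, 0, -1],
    [0, 0, -2],
    [0, 0, -3]
  ],
  "grip": [-1, -1, -1]
}}

```text
time: 10.93
tool_pos: [518.2, 96.9, 112.0]
tcp_rot: [3.14, -0.0, 1.301]
contact_force: [-6.0, -1.3, 21.8]
grip_width: 0.6
```

>>> {"name": "servo_tool", "arguments": {
  "angular": [
    [0, 0, 0],
    [0, 0, 0]
  ],
  "slide": [
    [0, 0, -0.7],
    [0, 0, -1.5]
  ],
  "grip": [-1, -1]
}}

```text
time: 11.1
tool_pos: [518.4, 96.9, 111.9]
tcp_rot: [3.139, -0.001, 1.301]
contact_force: [-10.3, -0.9, 30.9]
grip_width: 0.3
```

>>> {"name": "servo_tool", "arguments": {
  "angular": [
    [0, 0, 0],
    [0, 0, 0]
  ],
  "slide": [
    [0, 0, -0.5],
    [0, 0, -1]
  ],
  "grip": [-1, -1]
}}

```text
time: 11.27
tool_pos: [518.5, 96.9, 111.8]
tcp_rot: [3.138, -0.001, 1.301]
contact_force: [-11.8, -1.8, 36.4]
grip_width: 0.4
```

>>> {"name": "servo_tool", "arguments": {
  "angular": [
    [0, 0, 0],
    [0, 0, 0],
    [0, 0, 0],
    [0, 0, 0],
    [0, 0, 0],
    [0, 0, 0],
    [0, 0, 0],
    [0, 0, 0],
    [0, 0, 0],
    [0, 0, 0]
  ],
  "slide": [
    [0, 0, 3],
    [0, 0, 6],
    [0, 0, 15],
    [0, 0, 35],
    [0, 0, 60],
    [0, 0, 90],
    [-10, -30, 110],
    [-20, -60, 110],
    [-30, -90, 110],
    [-30, -90, 110]
  ],
  "grip": [-1, -1, -1, -1, -1, -1, -1, -1, -1, -1]
}}

```text
time: 12.1
tool_pos: [486.8, 3.2, 218.4]
tcp_rot: [3.141, 0.002, 1.298]
contact_force: [1.4, -0.4, 0.1]
grip_width: 0.6
```

```bash
python3 snap.py 11; python3 lie.py 11 108;  python3 - <<'E'
import pickle
from h import *
c=pickle.load(open("scene11.pkl","rb"));crop(c["img"],160,240,170,250,7,"pics/z11.png")
cv2.imwrite("pics/f11.png",c["img"])
d=pickle.load(open("side11.pkl","rb"));cv2.imwrite("pics/g11.png",d["img"])
E
```

```text
t 12.1 tcp [486.8   3.2 218.4] rot [1.80e+02 1.00e-01 7.44e+01] stand [  8.5  15.1 218.4] F [ 1.4 -0.4  0.1] w 0.6 q [-0.15  0.28  1.64 -0.    1.22  0.12]
['scene'] [518.5  97.1] 74.79 2190 stand [107.5   9.3   0. ]
  top z [105.5 107.2 109. ] head z [115. 113. 114. 114. 114. 112. 114. 113.]
['side'] [516.9  97.7] 74.8 974 stand [107.6  10.9   0. ]
  top z [107.  108.8 110.5] head z [114. 113. 113. 115. 114.]
['scene', 'side'] [518.5  97.2] 74.72 3170 stand [107.5   9.3   0. ]
  top z [105.7 107.6 109.9] head z [115. 113. 114. 114. 114. 112. 114. 113.]
```

View pics/z11.png

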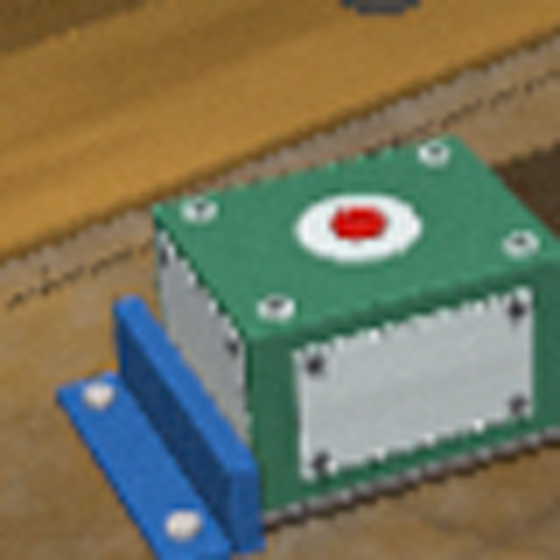

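View pics/f11.png

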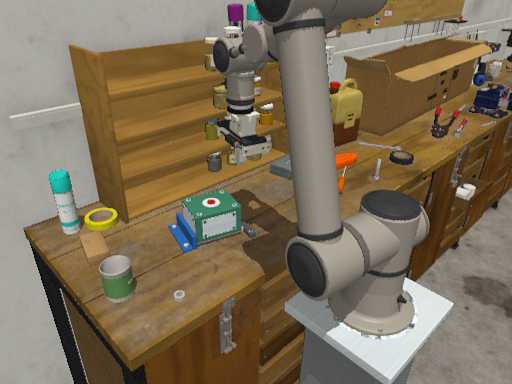

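View pics/g11.png

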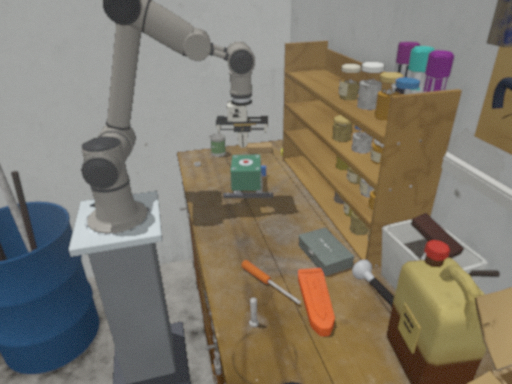

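```bash
python3 -c "
from st import *
st(); print(bot.close_job())"
```

```text
t 12.2 tcp [487.9   6.2 218.2] rot [180.   -0.   74.4] stand [ 11.7  14.8 218.2] F [0.9 0.8 0.4] w 0.2 q [-0.14  0.28  1.64  0.    1.22  0.13]
the job is handed in; nothing more can be done
None
```

The job is done and handed in at 12.2 s. I slid the casting upright to the stop bar, tipped it over onto the parallels, pushed it up to the blue rear stop, then pressed the drift pin down.

**Rear stop:** The casting stopped moving under a 25 N push. It measures x = 107.5 mm in the stand frame (108 expected), with yaw 74.7° matching the stand's 74.7°. It sits about 9 mm off the stand's centreline, which keeps the bush well inside the gap between the parallels.

**Drift pin:** The tool stopped at z = 111.8 mm under 36 N (112 expected with the head seated), about 12 mm below where the head started. The cameras read the head at 112 to 115 mm. They also read the 106 mm casting top about 1.5 mm high, so this agrees.

**Not seen directly:** The bush coming out underneath is hidden from the cameras, so I inferred it from the pin's full travel.

**Other things on the bench:** In the last pictures they look unmoved. The arm was clear of everything when I handed the job in.

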